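# Dock the hardware tote behind its gravity catch

## Robot

A 6-joint arm with a two-finger parallel gripper is mounted at the origin on the work surface. World frame = base frame: x ahead of the robot, y to its left, z up, the work surface at z = 0. Lengths are in m, angles in rad, forces in N, time in s.
With the tool pointing down it reaches from about 0.3 to 0.875 m from the base axis. Payload 6.4 kg.
Tool frame: the origin (TCP) lies at the very end of the fingers, on their centre line; the grasp point (between the pads) lies 19 mm behind it; z points along the fingers, y is the direction in which the jaws open and shut (so a half turn about z gives the same grasp; the last joint's range is limited). The gripper opens to 85 mm and grips with 20 to 120 N. Pads are 22 mm wide; open, the fingers measure 114 mm over their backs; the gripper's body (76 mm by 85 mm) begins 54 mm behind the grasp point. The pads swing forward as they close: fully open they stand 13 mm farther back than shut.
Start: joints at [1.06, 0.181, 1.607, -0, 1.354, -0.206], TCP at [0.173, 0.549, 0.231] pointing down, gripper open.
Joint ranges: [-2.99, 2.99], [-0.89, 2.07], [0.3, 2.58], [-1.14, 4.28], [0, 2.63], [-3.12, 3.12]. Speed limits (rad/s): [2.57, 2.57, 3.01, 3.14, 3.14, 3.14].

## Interface

Orientations are given as a unit quaternion [w, x, y, z].
In Python, from bench import * gives the robot as it stands.
- The arm moves only by the tool arm_command, never from a script. Its argument "motion" is text: rows parted by semicolons, each of 7 numbers parted by spaces: the shift along the tool's x, y, z in units of 0.2 m (1.0 is 0.2 m), then the turn, a rotation vector about the tool's x, y, z in units of 60 degrees (1.0 is 60 degrees), then the opening, from 0 (shut) to 1 (fully open). In form: tx ty tz ax ay az grip; .... A call has 1 to 10 rows; each row shifts and turns the pose as measured when the row begins, along the tool's axes as they then stand; what a row does not reach is not made up. A row lasts 1/12 s, in which the tool goes at most 41.7 mm and 7.16 degrees, less where a joint would pass 70% of its speed; a pose out of reach is approached as far as the arm can. A call with a number of a shift or a turn outside -1 to 1 is refused whole. A call with a gripper value outside its range is refused whole. The fingers move at their own pace and stop on an object; the grip force is fixed at half the most. Time passes only in rows, so rows that do not move let the fingers close. It gives the time, the measured TCP pose, the force and the opening at its end, in the units of the state.
- get_obs(): the state, without advancing time (a new reading comes with each control period).
- camera(name): name is "scene" or "top"; returns a dict with "img" (384x512x3 uint8, red, green, blue), "intrinsics" (3x3 intrinsics, pixels), "pose" (4x4, takes a point from camera to world coordinates). Camera axes: x right, y down, z forward; pixel columns grow to the right and rows downward; lengths in m; the calibration is good to about 2 mm. A picture is of the moment at which its call begins. There is no depth.
- hand_in(): hands the job in, once; it reports no verdict.
Trained networks look in the newest picture that a camera, given by its name, has taken for a name from the list of things; names that differ only in an ending like _2 or _b are one class to them, and where a whole thing is asked for, a point or a joint stands for the part that bears it (a point fixed in the world has none). Each returns a list of dicts, best first, with "conf" (0 to 1); they miss things now and then, are a little off and sometimes report something else, mostly with a low value. They report only what shows in the picture. A call takes as long as a camera call. They do not tell look-alikes from the thing itself.
- search_frame(camera, target): "box" ([left, top, right, bottom] in pixels, round what is visible of it).
The state is a dict: "time_s": time; "q": joint angles; "dq": joint speeds; "joint_efforts": joint torques, N m; "eef_pos": TCP position; "eef_rot": TCP orientation; "wrist_force": force on the tool from outside, world axes, zero at the start; "torque": the same for the moment, N m; "opening": opening from 0.0 (shut) to 1.0 (fully open).
Only numpy, scipy, OpenCV 4.12 (cv2) and the standard library are available. Lean on these libraries where they do the work, as an engineer would, in place of code of your own. Each camera call takes 0.05 s, during which the arm holds its last target.

## Task

Pick up the dark wooden hardware tote by its handle, bring it gently down to the open end of the docking jig's runway, and slide it low along the runway so that its own front edge lifts the yellow catch, on against the spring bumper until the catch drops behind it; then let it come back to rest on the catch and let go. Do not force it, keep it level, keep the gripper off the jig and its catch, and leave the other things on the bench where they are.

Things in the scene. Friction and masses are not known exactly. Their poses are not given: they have to be found in the camera images.
- tote: Dark walnut tray, 110 (x) x 84 (y) mm, walls 30 mm high, 0.3 to 0.6 kg, brass hardware low inside. Origin: centre of its underside, z up. Across its middle stands a pale handle board, 12 mm thick along x, 56 mm wide along y, top 75 mm above the origin: grip it across the 12 mm, above 50 mm from the origin. Same either way round. Starts on the bench, right of the jig.
- jig: Jig fixed to the bench. +x = push direction (away from the robot), z up; origin at bench level under the runway's centre line. Plywood runway floor: 12 mm up, x -175 to +195 mm, 150 mm wide. Wooden fences with faces at y = +-43.75 mm (1.75 mm play each side) from x = -50 mm on; flared mouth from -85 to -50 mm. With the catch down, nothing is over 66 mm above the bench.
- setdown (a point): Point on the runway floor of the open end, at jig (-115, 0, 12) mm: a tote with its origin here, its x along the jig's x, is clear before the catch, its front just in the flared mouth. A firmly held tote jams when pressed on the floor: hold it 1 to 3 mm clear of the floor while sliding, or push it loosely. Axes as the jig's.
- lips (a point): Point on the runway floor at jig (82, 0, 12) mm, middle of the roofed part: from jig x = 52 to 112 mm aluminium lips reach 8 mm in over the runway from each side, underside 34 mm above its floor, so the tote can only be slid in, low: 4 mm play above its walls. Axes as the jig's.
- dock (a point): Jig point (55, 0, 12) mm. A red end unit, carrying catch and bumper, is clamped s = 0 to 40 mm along +x (s is not measured: feel for it). Tote origin, from this point along x: s - 4 mm, it meets the bumper; about s + 4.5, the catch drops behind it; s + 6.5, the bumper bottoms hard; s, it rests back on the dropped catch.
- bumper_rest (a point): Centre of the bumper's face at s = 0, at jig (106, 18, 29) mm. Black rubber pad, 44 x 22 mm, faces -x, moves 10.5 mm to +x on a spring of 0.6 N/mm, preloaded 3 N: about 5.5 N when the tote is docked, 8 N when the catch drops, 9.5 N at its hard end, plus the tote's sliding friction of 1 to 5 N. Axes as the jig's.
- catch (a joint): Yellow gravity catch, 0.12 kg, at jig y = 33 to 43 mm. 0 = down, grows as it is lifted (rad). Hinge 52 mm up, 42 mm before its toe; toe face at jig x = s, toe bottom 32 mm up. The front edge of a tote on the runway (42 mm up) lifts it by its sloped underside from a tote origin of about x = s - 82 mm on, to 0.25 to 0.3 rad. When the tote has passed it falls to 0 and blocks the way back.
- screwdriver: Orange-handled screwdriver lying on the bench; bystander.
- chisel: Chisel with pale wooden handle, 240 mm long; bystander.
- hammer: Hammer lying on the bench; bystander.
- glue: White glue bottle, 52 mm diameter, 140 mm high, standing; bystander.
- walnut_box: Unfinished open walnut box, 170 x 120 x 50 mm, empty, without handle; bystander.
- tape: Yellow tape measure, 65 x 35 x 60 mm; bystander.
- offcut: Pale wood offcut, 140 x 45 x 20 mm; bystander.
Not all that is in view belongs to the job. Leave any orange or pink look-alike of the tote alone.

How it is judged:
By the outcome, as a careful person would: the job done as asked, in the order asked, and still so for the second after the job is handed in, with the robot touching nothing.
It also fails if it takes over 67 s, if anything falls off the work surface, if the arm or the gripper's body presses on something with over 40 N, if the wrist force passes 120 N, or if a joint passes its speed limit or range.

## Working session

There is one attempt and no reset: what is moved stays moved. The work goes in short steps, Python scripts to look and compute and a tool call to move; the robot and the scene stay as the last step left them, time stands still between calls to the robot, and variables do not carry over. Pictures are saved under pics/ and viewed, and the job is handed in when it is done.

Besides the shell and the picture viewer there is one more tool, called after "Request:" as name(argument=value, ...) on one line, values as JSON. arm_command: Moves the arm, as the interface text tells. Shifts and turns lie within -1 to 1; 1 stands for 0.2 m of shift or 60 degrees of turn. Its arguments: {"type":"object","properties":{"motion":{"type":"string"}},"required":["motion"]}

```bash
mkdir -p pics; cat > h.py <<'E'
from bench import *
import numpy as np, cv2
def snap(n,f):
    c=camera(n); cv2.imwrite('pics/'+f,cv2.cvtColor(c['img'],cv2.COLOR_RGB2BGR)); return c
def ray(c,u,v):
    K=np.array(c['intrinsics']);T=np.array(c['pose'])
    d=T[:3,:3]@np.linalg.inv(K)@np.array([u,v,1.]); return T[:3,3],d
def atz(c,u,v,z):
    o,d=ray(c,u,v); return o+d*(z-o[2])/d[2]
def tri(c1,p1,c2,p2):
    o1,d1=ray(c1,*p1);o2,d2=ray(c2,*p2)
    A=np.stack([d1,-d2],1);s=np.linalg.lstsq(A,o2-o1,rcond=None)[0]
    a=o1+d1*s[0];b=o2+d2*s[1];return (a+b)/2,np.linalg.norm(a-b)
def proj(c,p):
    T=np.array(c['pose']);q=np.array(c['intrinsics'])@(T[:3,:3].T@(np.array(p)-T[:3,3]));return q[:2]/q[2]
E
python3 - <<'E'
from h import *
import pickle
a=snap('scene','s0.png');b=snap('top','t0.png')
pickle.dump((a,b),open('c0.pkl','wb'))
for n in ('scene','top'):
    for t in ('tote','jig','catch','bumper_rest','setdown'):
        try: print(n,t,[(np.round(r['box']),round(r['conf'],2)) for r in search_frame(n,t)][:4])
        except Exception as e: print(n,t,e)
o=get_obs();print(o)
print(a['pose'],b['pose'],b['intrinsics'],a['intrinsics'])
E
```

```text
scene tote [(array([196., 163., 228., 197.]), 0.95), (array([229., 106., 252., 136.]), 0.75), (array([157.,  95., 188., 120.]), 0.72), (array([238., 148., 263., 174.]), 0.59)]
scene jig [(array([235., 191., 333., 280.]), 0.85)]
scene catch [(array([294., 222., 306., 232.]), 0.44), (array([235., 190., 334., 274.]), 0.26)]
scene bumper_rest [(array([236., 189., 334., 275.]), 0.67)]
scene setdown [(array([233., 188., 331., 275.]), 0.93), (array([202., 104., 222., 125.]), 0.2)]
top tote [(array([291., 158., 323., 197.]), 0.93), (array([318., 254., 351., 296.]), 0.81), (array([402., 228., 444., 257.]), 0.74), (array([268., 213., 302., 247.]), 0.67)]
top jig [(array([170., 111., 234., 228.]), 0.7)]
top catch []
top bumper_rest [(array([172., 112., 234., 232.]), 0.88), (array([331.,  95., 348., 139.]), 0.68)]
top setdown [(array([169., 114., 231., 230.]), 0.96)]
{'time_s': 0.6, 'q': array([ 1.05970169e+00,  1.80765710e-01,  1.60702645e+00,  6.34904771e-06,
        1.35383248e+00, -2.06298428e-01]), 'dq': array([-1.63785806e-03,  2.99076719e-04,  2.39118988e-04, -1.26558425e-03,
       -3.75
[... 425 characters left out ...]
54]), 'opening': 0.9947854207640544}
[[-0.56014116  0.69651656 -0.44844906  1.33883395]
 [ 0.82836899  0.47541673 -0.29628323  0.52047451]
 [ 0.00683401 -0.53744173 -0.8432732   1.63906268]
 [ 0.          0.          0.          1.        ]] [[ 0.00467018 -0.99798615  0.06326007  0.40707721]
 [-0.99998448 -0.00446857  0.00332816 -0.05523252]
 [-0.00303878 -0.06327463 -0.99799153  1.31828481]
 [ 0.          0.          0.          1.        ]] [[399.7245807    0.         259.80065087]
 [  0.         399.7245807  191.28800561]
 [  0.           0.           1.        ]] [[497.25721384   0.         254.52247116]
 [  0.         497.25721384 188.41901739]
 [  0.           0.           1.        ]]
```

```bash
ls
```

```text
c0.pkl
h.py
pics
```

View pics/s0.png

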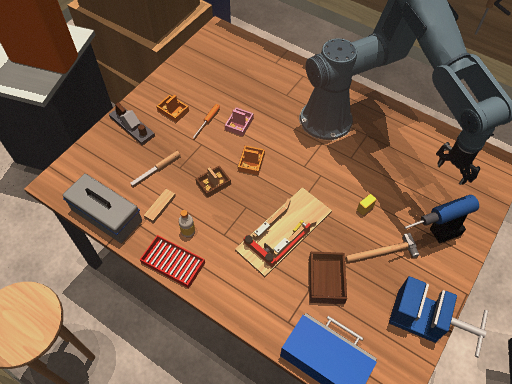

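View pics/t0.png

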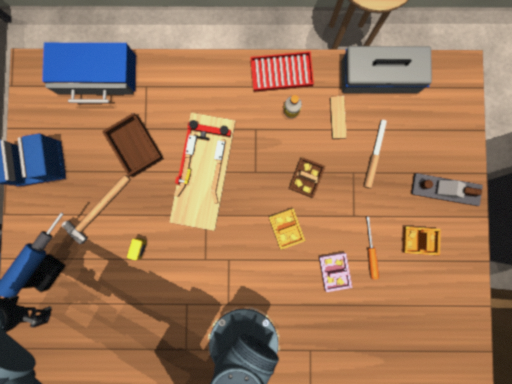

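The scene view shows the dark tote at about (212,180) and the jig at about (284,232). In the top view they are at about (307,178) and (203,172). I'll zoom in for precise corners.

```bash
python3 - <<'E'
import cv2
a=cv2.imread('pics/s0.png');b=cv2.imread('pics/t0.png')
z=lambda i,x0,y0,x1,y1,f:cv2.resize(i[y0:y1,x0:x1],None,fx=f,fy=f,interpolation=cv2.INTER_CUBIC)
cv2.imwrite('pics/tj.png',z(b,160,105,250,235,4.6))
cv2.imwrite('pics/sj.png',z(a,230,180,340,280,6))
cv2.imwrite('pics/tt.png',cv2.hconcat([z(b,280,150,330,205,7),cv2.resize(z(a,187,155,237,210,7),(350,385))]))
E
```

```text
(no output)
```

View pics/tj.png

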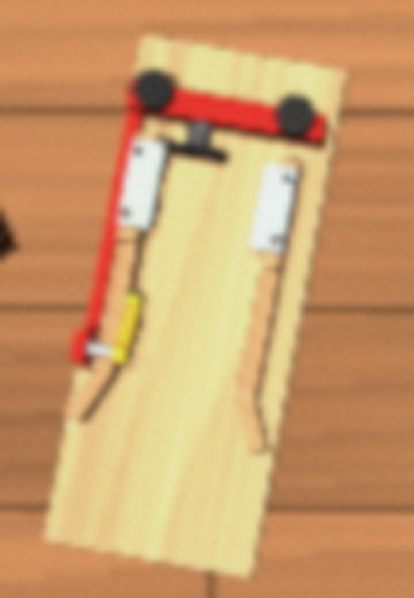

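View pics/sj.png

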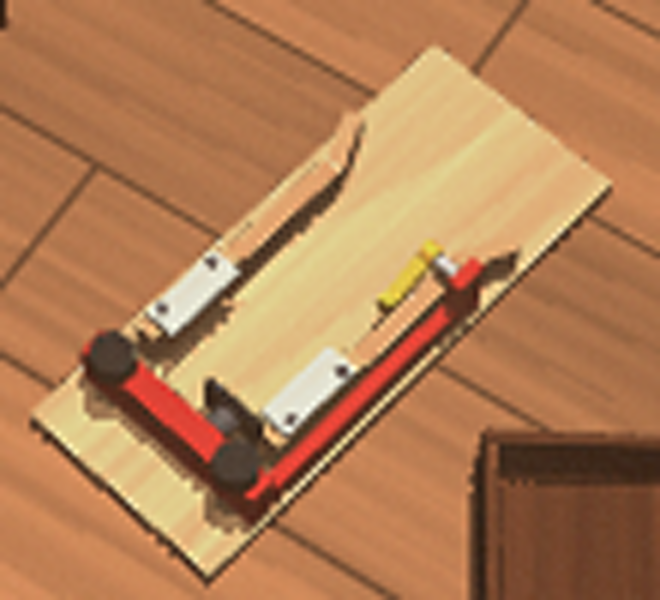

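View pics/tt.png

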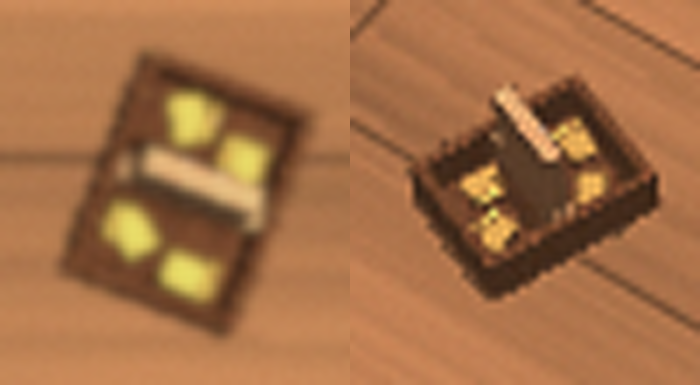

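```bash
cat > fit.py <<'E'
from h import *
import pickle
from scipy.optimize import least_squares, minimize
def un(p,x0,y0,f): return [((p[0]+.5)/f-.5+x0),((p[1]+.5)/f-.5+y0)]
def place(pose,L):
    x,y,th,z=pose;L=np.atleast_2d(L)
    c,s=np.cos(th),np.sin(th)
    return np.stack([x+c*L[:,0]-s*L[:,1],y+s*L[:,0]+c*L[:,1],z+L[:,2]],1)
def cornerfit(obs,x0):
    # obs: list of (cam, px, local)
    def r(p): return np.concatenate([proj(c,place(p,L)[0])-np.array(px) for c,px,L in obs])
    s=least_squares(r,x0); return s.x,s.fun.reshape(-1,2)
def edgescore(imgs,cams,segs,p):
    # mean gradient magnitude normal to the projected segments
    t=0
    for g,c in zip(imgs,cams):
        for a,b in segs:
            A,B=[proj(c,q) for q in place(p,[a,b])]
            n=np.array([-(B-A)[1],(B-A)[0]]);n/=np.linalg.norm(n)
            k=np.linspace(.05,.95,60)[:,None];P=(A+(B-A)*k).astype(np.float32)
            gx=cv2.remap(g[0],P[:,0].reshape(-1,1).copy(),P[:,1].reshape(-1,1).copy(),cv2.INTER_LINEAR)
            gy=cv2.remap(g[1],P[:,0].reshape(-1,1).copy(),P[:,1].reshape(-1,1).copy(),cv2.INTER_LINEAR)
            t+=abs(np.mean(gx*n[0]+gy*n[1]))
    return -t
def grads(img,ch):
    g=cv2.GaussianBlur(img.astype(np.float32)[...,ch],(0,0),.8)
    return cv2.Sobel(g,cv2.CV_32F,1,0)/8,cv2.Sobel(g,cv2.CV_32F,0,1)/8
E
cat > run1.py <<'E'
from fit import *
S,T=pickle.load(open('c0.pkl','rb'))
m=1e-3
J=[(-175,-75),(-175,75),(195,75),(195,-75)]
st=[(435,45),(612,183),(208,572),(32,420)]; tt=[(250,578),(45,542),(142,36),(346,70)]
obs=[(S,un(p,230,180,6),[a*m,b*m,0]) for p,(a,b) in zip(st,J)]+[(T,un(p,160,105,4.6),[a*m,b*m,0]) for p,(a,b) in zip(tt,J)]
p,r=cornerfit(obs,[.5,.1,0,.012]);print('jig',p,'\n',r.round(2))
for o in (obs[:4],obs[4:]):
    f=lambda q:np.concatenate([proj(c,place([*q,.012],L)[0])-np.array(px) for c,px,L in o]); print(least_squares(f,p[:3]).x)
c=[np.array([*q,0])*m for q in [(x,y) for x,y in J]]
segs=[(c[i],c[(i+1)%4]) for i in range(4)]
gr=[grads(S['img'],2),grads(T['img'],2)]
for gs,cs in ((gr,[S,T]),(gr[:1],[S]),(gr[1:],[T])):
    q=minimize(lambda q:edgescore(gs,cs,segs,[p[0]+q[0]*m,p[1]+q[1]*m,p[2]+q[2]*.01,.012]),[0,0,0],method='Nelder-Mead',options=dict(initial_simplex=[[0,0,0],[2,0,0],[0,2,0],[0,0,1]]))
    print('edge jig',p[:3]+q.x*[m,m,.01],q.fun)
# tote: top rim corners z=30 ; handle top centre
U=lambda p:un(p,280,150,7)
V=lambda p:un(p,187,155,7)
tc=[(145,55),(310,118),(228,335),(62,268)]
TC=[(55,42),(55,-42),(-55,-42),(-55,42)]
# scene zoom rim corners (offset 350): 
sc=[(490-350,272),(415-350,172),(575-350,80),(657-350,178)]
obs=[(T,U(p),[a*m,b*m,.03]) for p,(a,b) in zip(tc,TC)]
SC=TC
import itertools
best=None
for k in range(4):
    for d in (1,-1):
        o2=[(S,V(sc[(k+d*i)%4]),[a*m,b*m,.03]) for i,(a,b) in enumerate(TC)]
        p2,r2=cornerfit(obs+o2,[.5,-.18,-.3,0]);e=np.abs(r2).max()
        if best is None or e<best[0]: best=(e,p2,r2)
print('tote',best[1],'\n',best[2].round(2))
# handle top: ends centre
ht=[U((147,158)),U((262,208))]; hs=[V((505-350,95)),V((553-350,153))]
hm=tri(T,np.mean(ht,0),S,np.mean(hs,0));print('handle top mid',hm)
E
python3 run1.py
```

```text
jig [ 0.54721085  0.14042055 -0.17292325  0.00919896] 
 [[-0.1  -0.2 ]
 [ 0.31  0.06]
 [ 0.58  1.  ]
 [-0.33 -0.83]
 [ 0.45  0.02]
 [-0.1  -0.3 ]
 [ 0.03 -0.14]
 [ 0.05  0.3 ]]
[ 0.54861585  0.1406166  -0.17300266]
[ 0.54679921  0.14035672 -0.1726312 ]
edge jig [ 0.54719845  0.14022262 -0.1742955 ] -127.64019156898206
edge jig [ 0.5471415   0.1405994  -0.16962647] -71.34099642951415
edge jig [ 0.54697909  0.13765793 -0.19710167] -59.84846178573686
tote [ 0.53607988 -0.20267704 -0.36589677 -0.00734345] 
 [[ 0.18 -0.58]
 [ 0.7  -0.33]
 [ 0.45  0.1 ]
 [-0.03  0.32]
 [ 0.51  0.57]
 [-0.22 -0.19]
 [ 0.67 -0.2 ]
 [ 0.65  0.33]]
handle top mid (array([ 0.53578924, -0.20447795,  0.07147821]), np.float64(0.0004782070599600971))
```

Request:
arm_command(motion="0 0 0 0 0 0.119 1; 0 0 0 0 0 0.119 1; 0 0 0 0 0 0.119 1; 0 0 0 0 0 0.119 1; 0 0 0 0 0 0.119 1; 0 0 0 0 0 0.119 1; 0 0 0 0 0 0.119 1; 0 0 0 0 0 0.119 1; 0 0 0 0 0 0.119 1; 0 0 0 0 0 0.119 1")

```text
time_s: 1.43
eef_pos: [0.1726, 0.5486, 0.2316]
eef_rot: [-0.0, 0.703, 0.711, 0.0]
wrist_force: [-0.5, 0.2, -0.9]
opening: 0.999
```

```bash
cat > go.py <<'E'
from h import *
from scipy.spatial.transform import Rotation as R
import sys
def show(target=None,yaw=None):
    o=get_obs();w,x,y,z=o['eef_rot'];r=R.from_quat([x,y,z,w]);M=r.as_matrix()
    cy=np.arctan2(M[1,1],M[0,1])
    print('t',round(o['time_s'],2),'p',o['eef_pos'].round(4),'yaw',round(cy,4),'tilt',(M[:,2]-[0,0,-1]).round(4),'F',o['wrist_force'].round(1),'M',o['torque'].round(2),'op',round(o['opening'],3))
    if target is not None:
        Mt=M
        d=M.T@(np.array(target)-o['eef_pos'])/.2
        print('shift units',d.round(4))
        if yaw is not None:
            yx=np.array([np.cos(yaw),np.sin(yaw),0]);zz=np.array([0,0,-1.]);xx=np.cross(yx,zz)
            D=np.stack([xx,yx,zz],1)
            rv=R.from_matrix(M.T@D).as_rotvec()/(np.pi/3);print('turn units',rv.round(4))
            print('shift in final axes',(D.T@(np.array(target)-o['eef_pos'])/.2).round(4))
    return o
if __name__=='__main__':
    a=[float(v) for v in sys.argv[1:]]
    show(a[:3] or None,a[3] if len(a)>3 else None)
E
python3 go.py .5360 -.2040 .20 -.366
```

```text
t 1.43 p [0.1726 0.5486 0.2316] yaw 0.0113 tilt [0.0003 0.0004 0.    ] F [-0.5  0.2 -0.9] M [-0.02  0.05  0.01] op 0.999
shift units [-3.7833  1.7744  0.1569]
turn units [ 2.000e-04 -5.000e-04  3.603e-01]
shift in final axes [-2.8635  3.0433  0.158 ]
```

Request:
arm_command(motion="0 0 0 0 0 0.119 1; 0 0 0 0 0 0.119 1; 0 0 0 0 0 0.119 1; -0.13 0.14 0 0 0 0 1; -0.142 0.15 0 0 0 0 1; -0.142 0.15 0 0 0 0 1; -0.142 0.15 0 0 0 0 1; -0.142 0.15 0 0 0 0 1; -0.142 0.15 0 0 0 0 1; -0.142 0.15 0 0 0 0 1")

```text
time_s: 2.27
eef_pos: [0.2943, 0.2903, 0.2304]
eef_rot: [-0.001, 0.822, 0.569, 0.002]
wrist_force: [0.8, 0.6, 0.4]
opening: 0.996
```

Request:
arm_command(motion="-0.142 0.15 0 0 0 0 1; -0.142 0.15 0 0 0 0 1; -0.142 0.15 0 0 0 0 1; -0.142 0.15 0 0 0 0 1; -0.142 0.15 0 0 0 0 1; -0.142 0.15 0 0 0 0 1; -0.142 0.15 0 0 0 0 1; -0.142 0.15 0 0 0 0 1; -0.142 0.15 0 0 0 0 1; -0.142 0.15 0 0 0 0 1")

```text
time_s: 3.1
eef_pos: [0.4732, -0.0868, 0.2341]
eef_rot: [0.003, 0.822, 0.569, 0.007]
wrist_force: [0.4, 0.8, -0.0]
opening: 0.999
```

```bash
python3 go.py .5360 -.2040 .15 -.366
```

```text
t 3.1 p [ 0.4732 -0.0868  0.2341] yaw -0.3609 tilt [0.0152 0.0041 0.0001] F [ 0.4  0.8 -0. ] M [-0.01 -0.06  0.01] op 0.999
shift units [-0.4413  0.4951  0.4226]
turn units [ 0.0122 -0.0088  0.0049]
shift in final axes [-0.4349  0.5027  0.4203]
```

Request:
arm_command(motion="-0.11 0.125 0.05 0.012 -0.009 0.005 1; -0.11 0.125 0.05 0 0 0 1; -0.11 0.125 0.1 0 0 0 1; -0.105 0.12 0.12 0 0 0 1; 0 0 0.1 0 0 0 1")

```text
time_s: 3.52
eef_pos: [0.5434, -0.2209, 0.1548]
eef_rot: [0.009, 0.826, 0.563, 0.003]
wrist_force: [-0.7, 0.4, 0.8]
opening: 1.003
```

```bash
python3 go.py .5360 -.2040 .047 -.366; python3 - <<'E'
from h import *
a=snap('scene','s1.png');b=snap('top','t1.png')
f=lambda i,x,y:cv2.resize(i[y:y+80,x:x+80,::-1],None,fx=5,fy=5,interpolation=cv2.INTER_CUBIC)
cv2.imwrite('pics/z1.png',cv2.hconcat([f(a['img'],175,130),f(b['img'],265,135)]))
E
```

```text
t 3.52 p [ 0.5434 -0.2209  0.1548] yaw -0.3738 tilt [ 0.0147 -0.011   0.0002] F [-0.7  0.4  0.8] M [-0.02 -0.01 -0.01] op 1.003
shift units [ 0.068  -0.0747  0.5374]
turn units [ 0.0169  0.0047 -0.0075]
shift in final axes [ 0.0659 -0.0646  0.539 ]
```

View pics/z1.png

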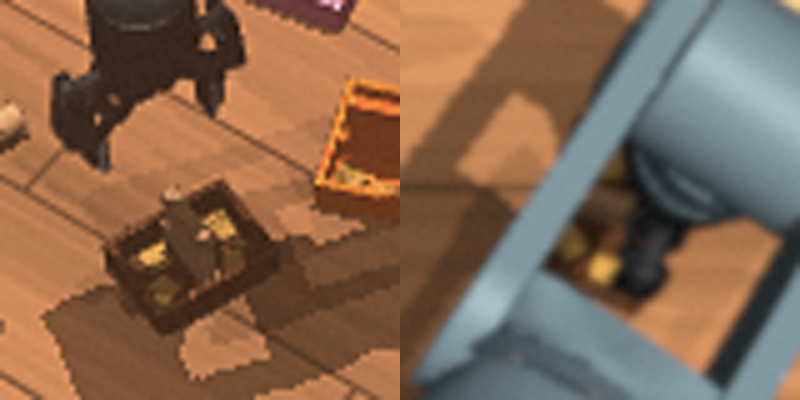

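The gripper (scene crop about (150,90)) is above and slightly past the tote at (190,255), so I'll re-centre before going down.

Request:
arm_command(motion="0.06 -0.06 0 0.017 0.005 -0.0075 1; 0 0 0 0 0 0 1; 0 0 0 0 0 0 1")

```text
time_s: 3.87
eef_pos: [0.5312, -0.1964, 0.1532]
eef_rot: [-0.007, 0.823, 0.568, -0.002]
wrist_force: [-0.3, 0.9, 0.4]
opening: 0.998
```

```bash
python3 go.py .5360 -.2040 .047 -.366
```

```text
t 3.87 p [ 0.5312 -0.1964  0.1532] yaw -0.3628 tilt [-0.0109  0.0098  0.0001] F [-0.3  0.9  0.4] M [-0.03  0.01 -0.03] op 0.998
shift units [-0.0298  0.0431  0.5301]
turn units [-0.0131 -0.005   0.003 ]
shift in final axes [-0.0269  0.036   0.5308]
```

Request:
arm_command(motion="-0.02 0.03 0 -0.01 -0.004 0.002 1; 0 0 0 0 0 0 1; 0 0 0 0 0 0 1; 0 0 0 0 0 0 1")

```text
time_s: 4.2
eef_pos: [0.5379, -0.2009, 0.1585]
eef_rot: [0.003, 0.822, 0.569, 0.001]
wrist_force: [0.0, -0.6, 0.5]
opening: 1.003
```

```bash
python3 go.py .5360 -.2040 .047 -.366
```

```text
t 4.2 p [ 0.5379 -0.2009  0.1585] yaw -0.3604 tilt [ 0.0053 -0.0032  0.    ] F [ 0.  -0.6  0.5] M [-0.04  0.01 -0.05] op 1.003
shift units [-0.0171 -0.0066  0.5575]
turn units [0.0058 0.001  0.0053]
shift in final axes [-0.0177 -0.0031  0.5575]
```

Request:
arm_command(motion="-0.008 -0.003 0.06 0.004 0 0.004 1; -0.004 0 0.08 0 0 0 1; 0 0 0.08 0 0 0 1; 0 0 0.05 0 0 0 1; 0 0 0.02 0 0 0 1; 0 0 0 0 0 0 1")

```text
time_s: 4.7
eef_pos: [0.5373, -0.2041, 0.0976]
eef_rot: [0.003, 0.824, 0.567, 0.001]
wrist_force: [0.2, 0.4, 0.4]
opening: 1.003
```

```bash
python3 go.py .5360 -.2040 .047 -.366
```

```text
t 4.7 p [ 0.5373 -0.2041  0.0976] yaw -0.3657 tilt [ 0.0037 -0.0036  0.    ] F [0.2 0.4 0.4] M [ 0.02  0.02 -0.01] op 1.003
shift units [-0.0012 -0.0072  0.2531]
turn units [0.0046 0.0019 0.0003]
shift in final axes [-0.0017 -0.006   0.2531]
```

Check alignment against the handle before straddling it.

```bash
python3 - <<'E'
from h import *
a=snap('scene','s2.png')
f=lambda i,x,y:cv2.resize(i[y:y+80,x:x+80,::-1],None,fx=7,fy=7,interpolation=cv2.INTER_CUBIC)
cv2.imwrite('pics/z2.png',f(a['img'],175,130))
E
```

```text
(no output)
```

View pics/z2.png

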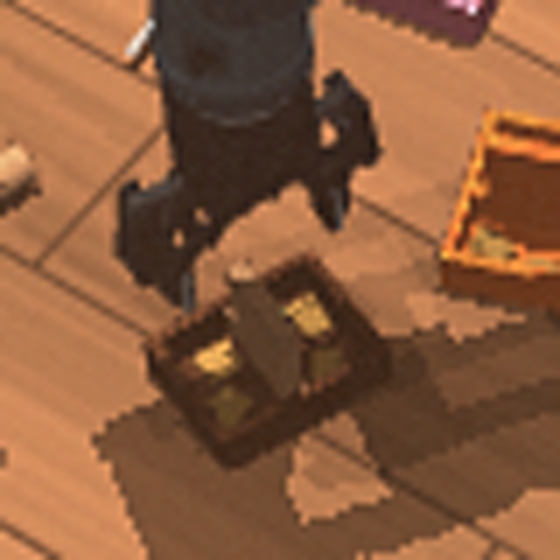

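The fingers at (185,290) and (335,215) straddle the handle at about (265,320). Descending.

Request:
arm_command(motion="0 -0.005 0.04 0.004 0.002 0 1; 0 0 0.06 0 0 0 1; 0 0 0.06 0 0 0 1; 0 0 0.05 0 0 0 1; 0 0 0.03 0 0 0 1; 0 0 0 0 0 0 1")

```text
time_s: 5.25
eef_pos: [0.5376, -0.2047, 0.0468]
eef_rot: [0.002, 0.824, 0.567, 0.001]
wrist_force: [-1.3, -0.4, 0.6]
opening: 1.004
```

```bash
python3 go.py .5360 -.2040 .047 -.366
```

```text
t 5.25 p [ 0.5376 -0.2047  0.0468] yaw -0.3658 tilt [ 0.0032 -0.0017  0.    ] F [-1.3 -0.4  0.6] M [ 0.02  0.04 -0.01] op 1.004
shift units [ 0.0002 -0.0087 -0.0012]
turn units [0.0035 0.0004 0.0002]
shift in final axes [ 0.0002 -0.0087 -0.0012]
```

Request:
arm_command(motion="0 -0.006 0 0.0035 0 0 1; 0 0 0 0 0 0 0.4; 0 0 0 0 0 0 0.2; 0 0 0 0 0 0 0; 0 0 0 0 0 0 0; 0 0 0 0 0 0 0; 0 0 0 0 0 0 0; 0 0 0 0 0 0 0; 0 0 0 0 0 0 0")

```text
time_s: 6.0
eef_pos: [0.537, -0.2045, 0.0478]
eef_rot: [0.001, 0.824, 0.567, -0.0]
wrist_force: [-0.0, -0.0, -1.7]
opening: 0.127
```

```bash
python3 go.py .5360 -.2040 .047 -.366
```

```text
t 6.0 p [ 0.537  -0.2045  0.0478] yaw -0.3656 tilt [ 0.0004 -0.0011  0.    ] F [-0.  -0.  -1.7] M [-0.01 -0.06  0.  ] op 0.127
shift units [ 0.0008 -0.0054  0.0038]
turn units [0.0007 0.0008 0.0003]
shift in final axes [ 0.0008 -0.0054  0.0038]
```

Request:
arm_command(motion="0 0 -0.03 0 0 0 0; 0 0 -0.06 0 0 0 0; 0 0 -0.1 0 0 0 0; 0 0 -0.12 0 0 0 0; 0 0 -0.12 0 0 0 0; 0 0 -0.1 0 0 0 0; 0 0 -0.06 0 0 0 0; 0 0 -0.02 0 0 0 0; 0 0 0 0 0 0 0")

```text
time_s: 6.75
eef_pos: [0.5323, -0.2012, 0.1748]
eef_rot: [-0.005, 0.824, 0.567, -0.003]
wrist_force: [0.3, -0.2, -5.5]
opening: 0.128
```

```bash
python3 go.py .434 .16 .16 -.173;
```

```text
t 6.75 p [ 0.5323 -0.2012  0.1748] yaw -0.3653 tilt [-0.0104  0.006   0.0001] F [ 0.3 -0.2 -5.5] M [-0.06 -0.08  0.  ] op 0.128
shift units [ 1.5111 -1.1031  0.0897]
turn units [-0.0111 -0.0029 -0.1837]
shift in final axes [ 1.6944 -0.7948  0.0738]
```

Request:
arm_command(motion="0 0 0 -0.01 -0.003 -0.06 0; 0 0 0 0 0 -0.06 0; 0 0 0 0 0 -0.05 0; 0.06 -0.03 0 0 0 0 0; 0.1 -0.047 0 0 0 0 0; 0.15 -0.07 0 0 0 0 0; 0.17 -0.08 0 0 0 0 0; 0.17 -0.08 0 0 0 0 0; 0.17 -0.08 0 0 0 0 0; 0.17 -0.08 0 0 0 0 0")

```text
time_s: 7.58
eef_pos: [0.4682, 0.016, 0.1667]
eef_rot: [-0.006, 0.773, 0.634, -0.004]
wrist_force: [1.1, 1.1, -5.4]
opening: 0.125
```

```bash
python3 go.py .434 .16 .16 -.173;
```

```text
t 7.58 p [0.4682 0.016  0.1667] yaw -0.1973 tilt [-0.0137  0.0038  0.0001] F [ 1.1  1.1 -5.4] M [ 0.02 -0.09 -0.  ] op 0.125
shift units [ 0.6726 -0.3083  0.0387]
turn units [-0.0135 -0.0012 -0.0232]
shift in final axes [ 0.68   -0.2924  0.0336]
```

Request:
arm_command(motion="0.15 -0.065 0 -0.006 0 -0.01 0; 0.15 -0.065 0 -0.006 0 -0.01 0; 0.12 -0.052 0 0 0 0 0; 0.09 -0.04 0 0 0 0 0; 0.05 -0.02 0 0 0 0 0; 0.02 -0.01 0 0 0 0 0; 0 0 0 0 0 0 0; 0 0 0 0 0 0 0")

```text
time_s: 8.25
eef_pos: [0.4237, 0.1552, 0.1605]
eef_rot: [-0.008, 0.765, 0.643, -0.005]
wrist_force: [0.3, -1.2, -6.0]
opening: 0.13
```

```bash
python3 go.py .434 .16 .16 -.173;
```

```text
t 8.25 p [0.4237 0.1552 0.1605] yaw -0.1727 tilt [-0.0171  0.0055  0.0002] F [ 0.3 -1.2 -6. ] M [-0.05  0.02 -0.03] op 0.13
shift units [0.0324 0.0465 0.0016]
turn units [-0.017  -0.0023  0.0003]
shift in final axes [0.0324 0.0465 0.0023]
```

Request:
arm_command(motion="0.02 0.02 0.03 -0.01 -0.002 0 0; 0.005 0.01 0.06 -0.005 0 0 0; 0 0 0.08 0 0 0 0; 0 0 0.08 0 0 0 0; 0 0 0.05 0 0 0 0; 0 0 0.02 0 0 0 0; 0 0 0 0 0 0 0; 0 0 0 0 0 0 0")

```text
time_s: 8.92
eef_pos: [0.4348, 0.1538, 0.0917]
eef_rot: [0.002, 0.769, 0.639, 0.001]
wrist_force: [-0.2, 0.3, -4.9]
opening: 0.128
```

```bash
python3 go.py .434 .16 .063 -.173; python3 - <<'E'
from h import *
import pickle
a=snap('scene','s3.png');b=snap('top','t3.png')
pickle.dump((a,b),open('c3.pkl','wb'))
f=lambda i,x,y,w,h,k:cv2.resize(i[y:y+h,x:x+w,::-1],None,fx=k,fy=k,interpolation=cv2.INTER_CUBIC)
cv2.imwrite('pics/z3.png',f(a['img'],230,150,120,130,4.6))
cv2.imwrite('pics/z3t.png',f(b['img'],160,105,90,145,4))
E
```

```text
t 8.92 p [0.4348 0.1538 0.0917] yaw -0.1847 tilt [ 0.0035 -0.0019  0.    ] F [-0.2  0.3 -4.9] M [-0.01  0.    0.01] op 0.128
shift units [ 0.0297 -0.0102  0.1435]
turn units [ 0.0036  0.0012 -0.0112]
shift in final axes [ 0.0296 -0.0094  0.1435]
```

View pics/z3.png

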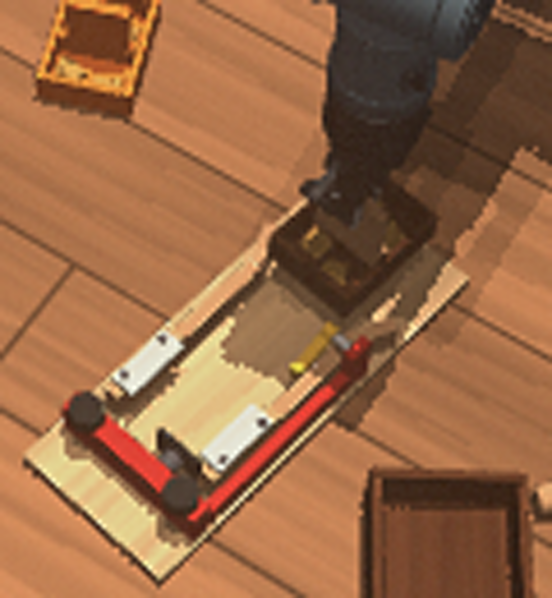

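View pics/z3t.png

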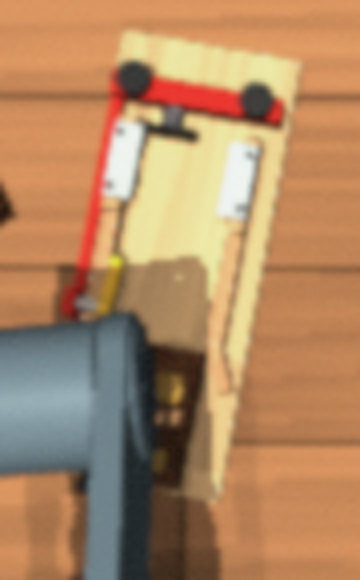

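```bash
cat > run2.py <<'E'
from fit import *
m=1e-3
S,T=pickle.load(open('c0.pkl','rb'));S3,T3=pickle.load(open('c3.pkl','rb'))
# redo jig with z fixed, robust
J=[(-175,-75),(-175,75),(195,75),(195,-75)]
st=[(435,45),(612,183),(208,572),(32,420)]; tt=[(250,578),(45,542),(142,36),(346,70)]
def fitz(obs,z,x0):
    f=lambda q:np.concatenate([proj(c,place([*q,z],L)[0])-np.array(px) for c,px,L in obs]); s=least_squares(f,x0,loss='soft_l1',f_scale=.4); return s.x,s.fun.reshape(-1,2).round(2)
obs=[(S,un(p,230,180,6),[a*m,b*m,0]) for p,(a,b) in zip(st,J)]+[(T,un(p,160,105,4.6),[a*m,b*m,0]) for p,(a,b) in zip(tt,J)]
print('jig',fitz(obs,.012,[.547,.14,-.17])[0])
U=lambda p:un(p,280,150,7);V=lambda p:un(p,187,155,7)
tc=[(145,55),(310,118),(228,335),(62,268)];TC=[(55,42),(55,-42),(-55,-42),(-55,42)]
sc=[(490-350,272),(415-350,172),(575-350,80),(657-350,178)]
o=[(T,U(p),[a*m,b*m,.03]) for p,(a,b) in zip(tc,TC)]
o2=[(S,V(p),[a*m,b*m,.03]) for p,(a,b) in zip(sc,[(55,42),(55,-42),(-55,-42),(-55,42)])]
for q in (o+o2,o,o2): print('tote0',*fitz(q,0,[.536,-.203,-.366]))
# draw overlay of predicted tote at current pose on scene 3
E
python3 run2.py
python3 - <<'E'
import cv2
a=cv2.imread('pics/s3.png')
cv2.imwrite('pics/z3b.png',cv2.resize(a[185:222,284:330],None,fx=14,fy=14,interpolation=cv2.INTER_CUBIC))
E
```

```text
jig [ 0.54734769  0.1403597  -0.17349793]
tote0 [ 0.53685084 -0.20105065 -0.36891581] [[-0.04 -1.18]
 [ 0.59 -0.8 ]
 [ 0.17 -0.23]
 [-0.41 -0.14]
 [ 0.54 -0.12]
 [-0.18 -0.95]
 [ 0.83 -0.93]
 [ 0.81 -0.34]]
tote0 [ 0.53508568 -0.20081699 -0.37140609] [[-0.06 -0.65]
 [ 0.55 -0.21]
 [ 0.05  0.33]
 [-0.51  0.36]]
tote0 [ 0.54041216 -0.20133388 -0.35832186] [[ 0.1   0.55]
 [-0.82 -0.19]
 [ 0.07 -0.4 ]
 [ 0.23  0.1 ]]
```

View pics/z3b.png

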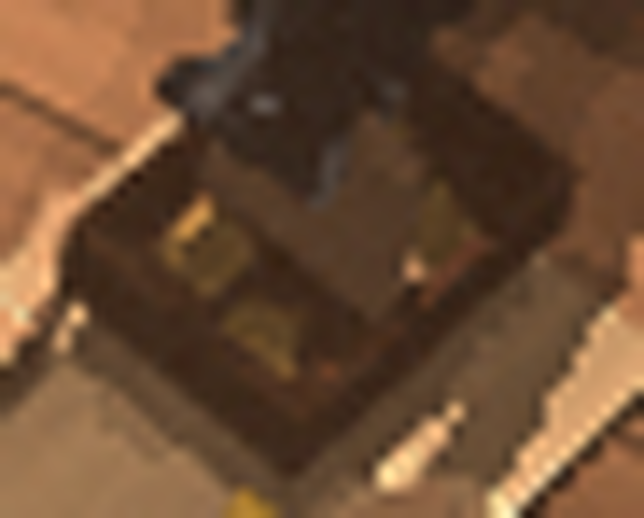

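```bash
cat >> run2.py <<'E'
W=lambda p:un(p,284,185,14)
p3=[((78,222),(55,-42,30)),((295,410),(55,42,30)),((575,175),(-55,42,30)),((290,478),(55,42,0)),((68,280),(55,-42,0))]
o3=[(S3,W(p),np.array(L)*m) for p,L in p3]
q,r=fitz(o3,.0439,[.434,.154,-.18]);print('tote3',q,r)
jp=np.array([.5486,.1406]);c,s=np.cos(-.173),np.sin(-.173);d=q[:2]-jp
print('tote in jig(scene)',c*d[0]+s*d[1],-s*d[0]+c*d[1],q[2]+.173)
jp=np.array([.5473,.1404]);d=np.array([.4348,.1538])-jp
print('TCP in jig',c*d[0]+s*d[1],-s*d[0]+c*d[1])
# s estimate: yellow toe, bumper
def jig(P):
    d=P[:2]-jp; return (c*d[0]+s*d[1],-s*d[0]+c*d[1],P[2])
print('toe',jig(tri(S,un((384,303),230,180,6),T,un((133,295),160,105,4.6))[0]))
# knob centres
print('knobs',jig(tri(S,un((113,352),230,180,6),T,un((295,115),160,105,4.6))[0]),jig(tri(S,un((236,462),230,180,6),T,un((155,90),160,105,4.6))[0]))
# bumper top edge ends
print('bumper right top',jig(tri(S,un((208,382),230,180,6),T,un((228,158),160,105,4.6))[0]))
E
python3 run2.py|tail -14
```

```text
tote0 [ 0.54041216 -0.20133388 -0.35832186] [[ 0.1   0.55]
 [-0.82 -0.19]
 [ 0.07 -0.4 ]
 [ 0.23  0.1 ]]
tote3 [ 0.4341218   0.15518877 -0.21749371] [[-0.7  -0.2 ]
 [ 0.4   0.87]
 [ 0.87 -0.12]
 [ 0.    0.05]
 [-0.5  -0.18]]
tote in jig(scene) -0.11528064209930906 -0.005335081714780383 -0.04449371396340235
TCP in jig -0.11312734209225872 -0.006165587655776546
toe (np.float64(0.005528616127442881), np.float64(0.03844541554260906), np.float64(0.045501220282928356))
knobs (np.float64(0.14741997558617237), np.float64(-0.05106126786177828), np.float64(0.058375685277060385)) (np.float64(0.14787002567691046), np.float64(0.04855622218711508), np.float64(0.05599162756724341))
bumper right top (np.float64(0.11348227201187006), np.float64(-0.006124747308412774), np.float64(0.032745028285723454))
```

Request:
arm_command(motion="0.02 -0.005 0.02 0.004 0 -0.01 0; 0.003 0 0.03 0 0 0 0; 0 0 0.03 0 0 0 0; 0 0 0.015 0 0 0 0; 0 0 0.005 0 0 0 0; 0 0 0 0 0 0 0; 0 0 0 0 0 0 0")

```text
time_s: 9.6
eef_pos: [0.437, 0.1596, 0.0723]
eef_rot: [0.002, 0.765, 0.644, 0.002]
wrist_force: [-0.5, -0.0, -5.1]
opening: 0.126
```

```bash
python3 go.py .4338 .1592 .063 -.1735
```

```text
t 9.6 p [0.437  0.1596 0.0723] yaw -0.1724 tilt [ 0.0048 -0.0005  0.    ] F [-0.5 -0.  -5.1] M [-0.06  0.01  0.03] op 0.126
shift units [-0.0049 -0.0157  0.0463]
turn units [ 0.0046 -0.0003  0.001 ]
shift in final axes [-0.0049 -0.0155  0.0464]
```

Request:
arm_command(motion="-0.002 -0.01 0.015 0.004 0 0 0; 0 0 0.015 0 0 0 0; 0 0 0.008 0 0 0 0; 0 0 0 0 0 0 0; 0 0 0 0 0 0 0; 0 0 0 0 0 0 0")

```text
time_s: 10.1
eef_pos: [0.435, 0.1596, 0.0642]
eef_rot: [0.0, 0.765, 0.644, 0.0]
wrist_force: [0.2, -0.9, -4.4]
opening: 0.127
```

```bash
python3 go.py .4338 .1592 .063 -.1735;  python3 - <<'E'
from h import *
import pickle
a=snap('scene','s4.png');b=snap('top','t4.png')
pickle.dump((a,b),open('c4.pkl','wb'))
f=lambda i,x,y,w,h,k:cv2.resize(i[y:y+h,x:x+w,::-1],None,fx=k,fy=k,interpolation=cv2.INTER_CUBIC)
cv2.imwrite('pics/z4.png',f(a['img'],270,180,72,55,11))
E
```

```text
t 10.1 p [0.435  0.1596 0.0642] yaw -0.1724 tilt [0.0008 0.0003 0.    ] F [ 0.2 -0.9 -4.4] M [0.   0.06 0.05] op 0.127
shift units [-0.0028 -0.0056  0.0058]
turn units [ 0.0007 -0.0004  0.001 ]
shift in final axes [-0.0028 -0.0056  0.0058]
```

View pics/z4.png

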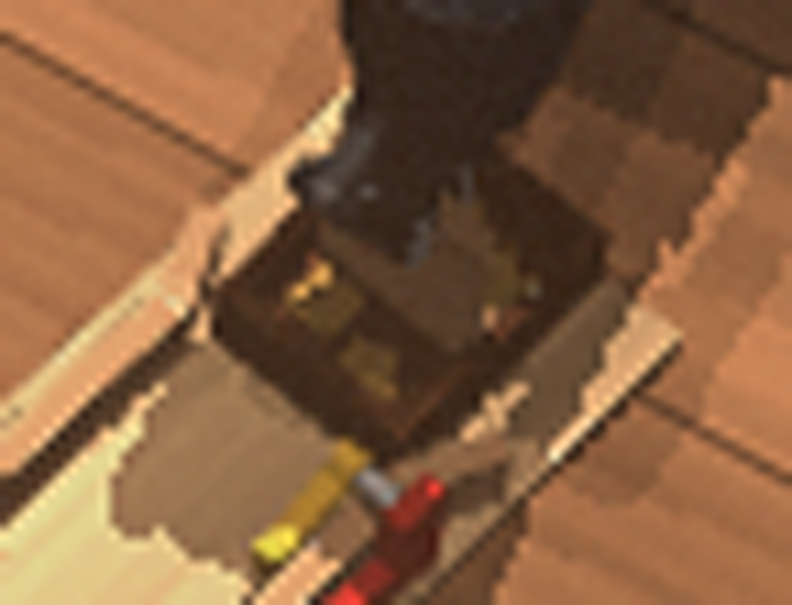

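```bash
cat > ov.py <<'E'
from fit import *
S,T=pickle.load(open('c4.pkl','rb'));m=1e-3
k=11;x0,y0=270,180
im=cv2.resize(S['img'][y0:y0+55,x0:x0+72,::-1],None,fx=k,fy=k,interpolation=cv2.INTER_CUBIC)
im=cv2.convertScaleAbs(im,alpha=1.6)
def line(pose,a,b,col):
    P=[tuple(int(v) for v in (proj(S,q)-[x0,y0]+.5)*k-.5) for q in place(pose,np.array([a,b])*m)]
    cv2.line(im,P[0],P[1],col,1)
jig=[.5486,.1406,-.173,0]
for y in (-75,75): line(jig,(-175,y,12),(195,y,12),(255,255,0))
line(jig,(-175,-75,12),(-175,75,12),(255,255,0))
for y in (-43.75,43.75): line(jig,(-50,y,12),(100,y,12),(255,0,255))
# tote, tool y off; scene frame offset jig(scene)-jig(mean)
off=np.array([.0013,.0002])
for lat,col in ((0,(0,255,0)),(3,(0,0,255))):
    c,s=np.cos(-.1724),np.sin(-.1724)
    p=[.435-s*lat*m,.1596+c*lat*m,-.1724,.0164]
    R=[(55,42,30),(55,-42,30),(-55,-42,30),(-55,42,30)]
    for i in range(4): line(p,R[i],R[(i+1)%4],col)
    line(p,(55,42,0),(55,-42,0),col);line(p,(55,42,0),(-55,42,0),col)
cv2.imwrite('pics/ov4.png',im)
E
python3 ov.py
```

```text
(no output)
```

View pics/ov4.png

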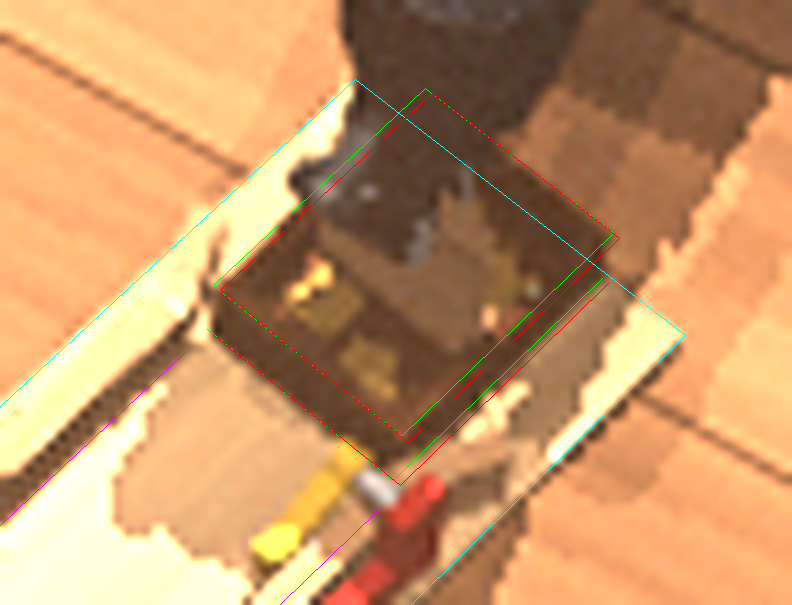

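Request:
arm_command(motion="0.002 0.005 0.006 0 0 -0.001 0; 0.001 0.01 0.004 0 0 0 0; 0 0.02 0 0 0 0 0; 0 0.02 0 0 0 0 0; 0 0.01 0 0 0 0 0; 0 0 0 0 0 0 0")

```text
time_s: 10.7
eef_pos: [0.4501, 0.1578, 0.0625]
eef_rot: [0.001, 0.765, 0.644, 0.001]
wrist_force: [-0.3, -0.8, -5.9]
opening: 0.128
```

```bash
cat > js.py <<'E'
from go import *
def jg(yaw=-.1735,jp=(.5473,.1404)):
    o=show(); c,s=np.cos(yaw),np.sin(yaw);d=o['eef_pos'][:2]-np.array(jp);F=o['wrist_force']
    print('jig x,y mm',((c*d[0]+s*d[1])*1e3).round(1),((-s*d[0]+c*d[1])*1e3).round(1),'under mm',((o['eef_pos'][2]-.0478-.012)*1e3).round(1),'Fj',(c*F[0]+s*F[1]).round(1),(-s*F[0]+c*F[1]).round(1),F[2].round(1))
    w,x,y,z=o['eef_rot'];M=R.from_quat([x,y,z,w]).as_matrix()
    yx=np.array([c,s,0]);zz=np.array([0,0,-1.]);D=np.stack([np.cross(yx,zz),yx,zz],1)
    print('turn',(R.from_matrix(M.T@D).as_rotvec()/(np.pi/3)).round(4))
jg()
E
python3 js.py
```

```text
t 10.7 p [0.4501 0.1578 0.0625] yaw -0.1712 tilt [0.0025 0.0005 0.    ] F [-0.3 -0.8 -5.9] M [ 0.   -0.02  0.02] op 0.128
jig x,y mm -98.7 0.4 under mm 2.7 Fj -0.1 -0.8 -5.9
turn [ 0.0023 -0.0008  0.0022]
```

Request:
arm_command(motion="0 0.01 0.003 0.002 0 0.002 0; 0 0.02 0 0 0 0 0; 0 0.025 0 0 0 0 0; 0 0.025 0 0 0 0 0; 0 0.01 0 0 0 0 0; 0 0 0 0 0 0 0")

```text
time_s: 11.2
eef_pos: [0.4686, 0.1543, 0.061]
eef_rot: [-0.001, 0.766, 0.643, -0.001]
wrist_force: [-0.6, 1.0, -6.2]
opening: 0.127
```

```bash
python3 js.py
```

```text
t 11.2 p [0.4686 0.1543 0.061 ] yaw -0.1735 tilt [-0.0031  0.0008  0.    ] F [-0.6  1.  -6.2] M [0.06 0.28 0.08] op 0.127
jig x,y mm -79.9 0.1 under mm 1.2 Fj -0.7 0.9 -6.2
turn [-0.003  -0.0002 -0.    ]
```

Request:
arm_command(motion="0 0.01 -0.003 -0.002 0 0 0; 0 0.02 -0.001 0 0 0 0; 0 0.025 0 0 0 0 0; 0 0.025 0 0 0 0 0; 0 0.01 0 0 0 0 0; 0 0 0 0 0 0 0")

```text
time_s: 11.7
eef_pos: [0.4872, 0.1508, 0.061]
eef_rot: [-0.001, 0.766, 0.643, -0.001]
wrist_force: [-1.0, 0.3, -6.2]
opening: 0.133
```

```bash
python3 js.py
```

```text
t 11.7 p [0.4872 0.1508 0.061 ] yaw -0.1733 tilt [-0.003   0.0001  0.    ] F [-1.   0.3 -6.2] M [0.   0.13 0.07] op 0.133
jig x,y mm -61.0 -0.1 under mm 1.2 Fj -1.0 0.1 -6.2
turn [-0.0029  0.0004  0.0002]
```

Request:
arm_command(motion="0 0.01 -0.002 -0.002 0 0 0; 0 0.025 -0.001 0 0 0 0; 0 0.03 0 0 0 0 0; 0 0.03 0 0 0 0 0; 0 0.03 0 0 0 0 0; 0 0.02 0 0 0 0 0; 0 0.01 0 0 0 0 0; 0 0 0 0 0 0 0")

```text
time_s: 12.37
eef_pos: [0.5228, 0.1446, 0.0623]
eef_rot: [0.001, 0.766, 0.643, 0.001]
wrist_force: [-0.5, 0.5, -5.7]
opening: 0.128
```

```bash
python3 js.py; python3 - <<'E'
from h import *
a=snap('scene','s5.png')
f=lambda i,x,y,w,h,k:cv2.resize(i[y:y+h,x:x+w,::-1],None,fx=k,fy=k,interpolation=cv2.INTER_CUBIC)
cv2.imwrite('pics/z5.png',f(a['img'],230,180,110,100,6))
E
```

```text
t 12.37 p [0.5228 0.1446 0.0623] yaw -0.1738 tilt [ 0.0021 -0.0003  0.    ] F [-0.5  0.5 -5.7] M [0.04 0.1  0.04] op 0.128
jig x,y mm -24.8 -0.1 under mm 2.5 Fj -0.6 0.4 -5.7
turn [ 0.0021 -0.0001 -0.0003]
```

View pics/z5.png

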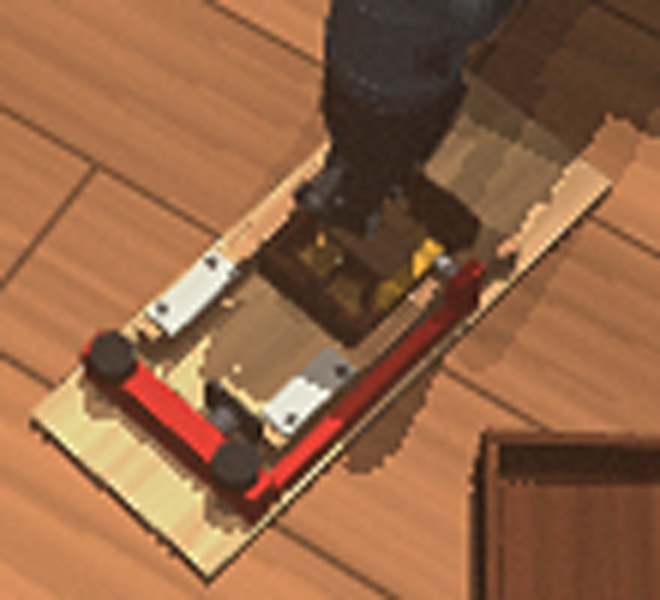

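The tote is between the fences, with the yellow catch riding on its rim at (405,270) and its front just before the lips.

Request:
arm_command(motion="0 0.01 0.003 0.002 0 0 0; 0 0.025 0 0 0 0 0; 0 0.03 0 0 0 0 0; 0 0.02 0 0 0 0 0; 0 0.01 0 0 0 0 0; 0 0 0 0 0 0 0")

```text
time_s: 12.92
eef_pos: [0.5425, 0.1411, 0.0612]
eef_rot: [-0.0, 0.766, 0.643, -0.0]
wrist_force: [-0.3, -0.7, -5.3]
opening: 0.131
```

```bash
python3 js.py
```

```text
t 12.92 p [0.5425 0.1411 0.0612] yaw -0.1734 tilt [-0.0013  0.0001  0.    ] F [-0.3 -0.7 -5.3] M [-0.01  0.1   0.01] op 0.131
jig x,y mm -4.8 -0.1 under mm 1.4 Fj -0.2 -0.7 -5.3
turn [-0.0012  0.0002  0.0001]
```

Request:
arm_command(motion="0 0.01 -0.002 -0.001 0 0 0; 0 0.025 0 0 0 0 0; 0 0.03 0 0 0 0 0; 0 0.02 0 0 0 0 0; 0 0.01 0 0 0 0 0; 0 0 0 0 0 0 0")

```text
time_s: 13.42
eef_pos: [0.5633, 0.1375, 0.0615]
eef_rot: [0.0, 0.766, 0.643, -0.0]
wrist_force: [-0.0, 0.8, -6.5]
opening: 0.129
```

```bash
python3 js.py
```

```text
t 13.42 p [0.5633 0.1375 0.0615] yaw -0.1734 tilt [-0.0002 -0.0002  0.    ] F [-0.   0.8 -6.5] M [0.02 0.04 0.04] op 0.129
jig x,y mm 16.3 -0.1 under mm 1.7 Fj -0.2 0.7 -6.5
turn [-0.0001  0.0002  0.0001]
```

Request:
arm_command(motion="0 0.01 0 0 0 0 0; 0 0.025 0 0 0 0 0; 0 0.03 0 0 0 0 0; 0 0.025 0 0 0 0 0; 0 0.012 0 0 0 0 0; 0 0 0 0 0 0 0")

```text
time_s: 13.92
eef_pos: [0.5855, 0.1335, 0.0613]
eef_rot: [-0.0, 0.766, 0.643, -0.0]
wrist_force: [-0.6, -0.0, -6.0]
opening: 0.129
```

```bash
python3 js.py
```

```text
t 13.92 p [0.5855 0.1335 0.0613] yaw -0.1734 tilt [-0.0005 -0.0002  0.    ] F [-0.6 -0.  -6. ] M [0.01 0.04 0.02] op 0.129
jig x,y mm 38.8 -0.2 under mm 1.5 Fj -0.6 -0.2 -6.0
turn [-0.0005  0.0003  0.0001]
```

Now slow, about 10 mm, watching for the bumper force.

Request:
arm_command(motion="0.001 0.01 0 0 0 0 0; 0 0.012 0 0 0 0 0; 0 0.012 0 0 0 0 0; 0 0.01 0 0 0 0 0; 0 0.005 0 0 0 0 0; 0 0 0 0 0 0 0")

```text
time_s: 14.42
eef_pos: [0.5959, 0.1319, 0.061]
eef_rot: [-0.0, 0.766, 0.643, -0.001]
wrist_force: [-0.4, 0.3, -6.0]
opening: 0.133
```

```bash
python3 js.py
```

```text
t 14.42 p [0.5959 0.1319 0.061 ] yaw -0.1734 tilt [-0.0013 -0.0002  0.    ] F [-0.4  0.3 -6. ] M [-0.05  0.02  0.02] op 0.133
jig x,y mm 49.3 0.0 under mm 1.2 Fj -0.4 0.2 -6.0
turn [-0.0012  0.0004  0.0001]
```

Request:
arm_command(motion="0 0.008 -0.002 -0.001 0 0 0; 0 0.008 -0.001 0 0 0 0; 0 0.008 0 0 0 0 0; 0 0.005 0 0 0 0 0; 0 0 0 0 0 0 0")

```text
time_s: 14.83
eef_pos: [0.602, 0.1309, 0.0616]
eef_rot: [0.0, 0.766, 0.643, -0.0]
wrist_force: [0.2, 1.5, -6.7]
opening: 0.131
```

```bash
python3 js.py
```

```text
t 14.83 p [0.602  0.1309 0.0616] yaw -0.1732 tilt [-0.0004 -0.0004  0.    ] F [ 0.2  1.5 -6.7] M [-0.05 -0.01  0.06] op 0.131
jig x,y mm 55.5 0.1 under mm 1.8 Fj -0.1 1.5 -6.7
turn [-0.0003  0.0004  0.0003]
```

Request:
arm_command(motion="0 0.006 0 0 0 0 0; 0 0.006 0 0 0 0 0; 0 0.006 0 0 0 0 0; 0 0 0 0 0 0 0")

```text
time_s: 15.17
eef_pos: [0.6035, 0.1307, 0.061]
eef_rot: [-0.002, 0.766, 0.643, -0.002]
wrist_force: [-2.7, -0.0, -4.9]
opening: 0.124
```

```bash
python3 js.py
```

```text
t 15.17 p [0.6035 0.1307 0.061 ] yaw -0.1729 tilt [-0.0057 -0.      0.    ] F [-2.7 -0.  -4.9] M [0.05 0.37 0.02] op 0.124
jig x,y mm 57.1 0.1 under mm 1.2 Fj -2.7 -0.5 -4.9
turn [-0.0054  0.001   0.0006]
```

Contact at about x = 56.5, so s is about 5.5 mm and the catch should drop near x = 65. Pushing on in gentle steps.

Request:
arm_command(motion="0 0.012 -0.001 -0.004 0 0 0; 0 0.015 0 -0.002 0 0 0; 0 0.018 0 0 0 0 0; 0 0.018 0 0 0 0 0")

```text
time_s: 15.5
eef_pos: [0.6105, 0.1294, 0.0603]
eef_rot: [-0.004, 0.765, 0.644, -0.005]
wrist_force: [-15.7, 0.1, 9.9]
opening: 0.125
```

```bash
python3 js.py
```

```text
t 15.5 p [0.6105 0.1294 0.0603] yaw -0.1718 tilt [-0.012  -0.0008  0.0001] F [-15.7   0.1   9.9] M [ 0.13  2.23 -0.01] op 0.125
jig x,y mm 64.2 0.1 under mm 0.5 Fj -15.4 -2.7 9.9
turn [-0.0111  0.0027  0.0017]
```

Request:
arm_command(motion="0 0.005 -0.006 -0.012 0.002 0.001 0; 0 0.005 -0.004 -0.006 0 0 0")

```text
time_s: 15.67
eef_pos: [0.609, 0.1296, 0.0606]
eef_rot: [-0.0, 0.765, 0.644, -0.001]
wrist_force: [-6.4, 0.5, -5.1]
opening: 0.13
```

```bash
python3 js.py
```

```text
t 15.67 p [0.609  0.1296 0.0606] yaw -0.1725 tilt [-0.0017 -0.0013  0.    ] F [-6.4  0.5 -5.1] M [0.25 1.23 0.08] op 0.13
jig x,y mm 62.6 0.1 under mm 0.8 Fj -6.4 -0.6 -5.1
turn [-0.0014  0.0015  0.001 ]
```

Request:
arm_command(motion="0 0.015 -0.004 -0.006 0 0 0; 0 0.018 -0.002 -0.006 0 0 0; 0 0.018 -0.002 -0.006 0 0 0")

```text
time_s: 15.92
eef_pos: [0.6125, 0.1291, 0.0599]
eef_rot: [0.002, 0.765, 0.644, -0.0]
wrist_force: [-10.0, 1.5, 0.2]
opening: 0.128
```

```bash
python3 js.py; python3 - <<'E'
from h import *
a=snap('scene','s6.png')
f=lambda i,x,y,w,h,k:cv2.resize(i[y:y+h,x:x+w,::-1],None,fx=k,fy=k,interpolation=cv2.INTER_CUBIC)
cv2.imwrite('pics/z6.png',f(a['img'],230,180,110,100,6))
E
```

```text
t 15.92 p [0.6125 0.1291 0.0599] yaw -0.1715 tilt [ 0.0027 -0.0038  0.    ] F [-10.    1.5   0.2] M [0.16 1.72 0.01] op 0.128
jig x,y mm 66.2 0.1 under mm 0.1 Fj -10.1 -0.2 0.2
turn [0.0032 0.0031 0.0019]
```

View pics/z6.png

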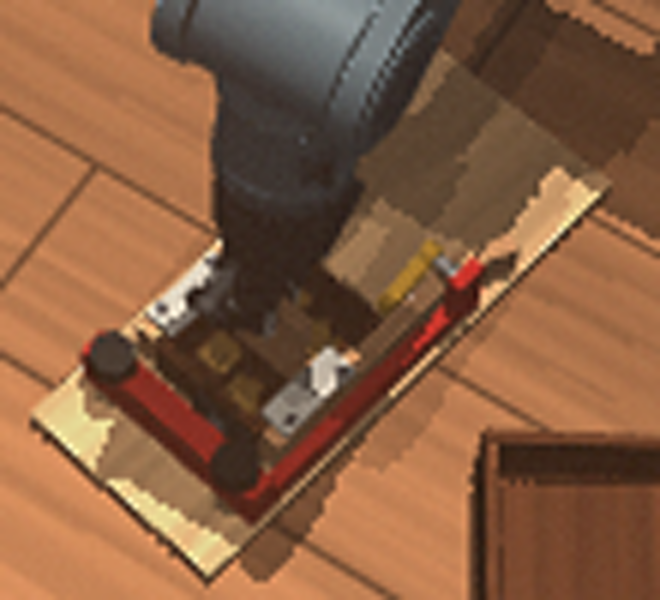

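```bash
python3 - <<'E'
import cv2,numpy as np
for n in ('s0','s5','s6'):
    i=cv2.imread(f'pics/{n}.png')[215:240,285:312]
    h=cv2.cvtColor(i,cv2.COLOR_BGR2HSV);m=(h[...,0]>21)&(h[...,0]<32)&(h[...,1]>190)
    ys,xs=np.nonzero(m);print(n,m.sum(),xs.mean()+285,ys.mean()+215,xs.min()+285,ys.max()+215)
im=[cv2.resize(cv2.imread(f'pics/{n}.png')[212:242,282:316],None,fx=8,fy=8,interpolation=cv2.INTER_CUBIC) for n in ('s0','s6')]
cv2.imwrite('pics/cmp.png',cv2.convertScaleAbs(cv2.hconcat(im),alpha=1.4))
E
```

```text
<stdin>:5: RuntimeWarning: Mean of empty slice.
  ret = ret.dtype.type(ret / rcount)
Traceback (most recent call last):
ValueError: zero-size array to reduction operation minimum which has no identity
```

```bash
python3 - <<'E'
import cv2,numpy as np
im=[cv2.resize(cv2.imread(f'pics/{n}.png')[212:242,282:316],None,fx=8,fy=8,interpolation=cv2.INTER_CUBIC) for n in ('s0','s6')]
cv2.imwrite('pics/cmp.png',cv2.convertScaleAbs(cv2.hconcat(im),alpha=1.4))
E
```

```text
(no output)
```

View pics/cmp.png

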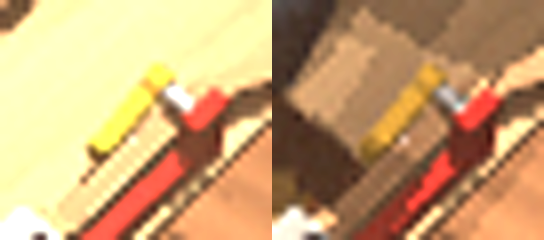

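The catch toe sits at (97,150) in the crop before and (100,148) now, so it has dropped behind the tote. Letting the tote come back gently.

Request:
arm_command(motion="0 -0.004 -0.002 0.002 0.002 0.001 0; 0 -0.004 0 0 0 0 0; 0 -0.004 0 0 0 0 0; 0 -0.002 0 0 0 0 0")

```text
time_s: 16.3
eef_pos: [0.6067, 0.1302, 0.0602]
eef_rot: [-0.001, 0.765, 0.644, -0.003]
wrist_force: [-2.6, 0.3, -4.7]
opening: 0.129
```

```bash
python3 js.py
```

```text
t 16.3 p [0.6067 0.1302 0.0602] yaw -0.172 tilt [-0.0058 -0.0011  0.    ] F [-2.6  0.3 -4.7] M [-0.02  0.34 -0.1 ] op 0.129
jig x,y mm 60.3 0.2 under mm 0.4 Fj -2.6 -0.1 -4.7
turn [-0.0053  0.002   0.0014]
```

Request:
arm_command(motion="0 -0.002 0 -0.004 0 0 0; 0 0 0.002 -0.001 0 0 0; 0 0 0 0 0 0 0")

```text
time_s: 16.55
eef_pos: [0.6066, 0.1302, 0.0599]
eef_rot: [0.001, 0.765, 0.644, -0.0]
wrist_force: [-1.9, 0.0, -5.4]
opening: 0.128
```

```bash
python3 js.py
```

```text
t 16.55 p [0.6066 0.1302 0.0599] yaw -0.1723 tilt [ 0.0007 -0.0021  0.    ] F [-1.9  0.  -5.4] M [ 0.08  0.49 -0.04] op 0.128
jig x,y mm 60.2 0.2 under mm 0.1 Fj -1.8 -0.3 -5.4
turn [0.001  0.0019 0.0012]
```

Request:
arm_command(motion="0 0 0.003 0 0 0 0; 0 0 0.003 0 0 0 0; 0 0 0.002 0 0 0 0")

```text
time_s: 16.8
eef_pos: [0.6066, 0.1302, 0.0598]
eef_rot: [0.001, 0.765, 0.644, -0.001]
wrist_force: [-4.5, 0.7, -2.1]
opening: 0.127
```

```bash
python3 js.py
```

```text
t 16.8 p [0.6066 0.1302 0.0598] yaw -0.1722 tilt [ 0.0003 -0.0022  0.    ] F [-4.5  0.7 -2.1] M [ 0.09  0.69 -0.03] op 0.127
jig x,y mm 60.2 0.2 under mm 0.0 Fj -4.6 -0.1 -2.1
turn [0.0006 0.002  0.0012]
```

Floor reached. Release, opening only part way.

Request:
arm_command(motion="0 0 0 0 0 0 0.2; 0 0 0 0 0 0 0.28; 0 0 0 0 0 0 0.35; 0 0 0 0 0 0 0.4; 0 0 0 0 0 0 0.4; 0 0 0 0 0 0 0.4")

```text
time_s: 17.3
eef_pos: [0.6141, 0.1297, 0.0649]
eef_rot: [0.006, 0.765, 0.643, 0.006]
wrist_force: [0.0, -0.5, -0.2]
opening: 0.4
```

```bash
python3 js.py
```

```text
t 17.3 p [0.6141 0.1297 0.0649] yaw -0.1727 tilt [ 0.0167 -0.0024  0.0001] F [ 0.  -0.5 -0.2] M [-0.01 -0.03  0.02] op 0.4
jig x,y mm 67.6 1.0 under mm 5.1 Fj 0.1 -0.5 -0.2
turn [ 0.0161 -0.0005  0.0008]
```

Request:
arm_command(motion="0 -0.02 -0.02 0.01 0 0 0.4; 0 -0.01 -0.04 0.005 0 0 0.4; 0 0 -0.06 0 0 0 0.4; 0 0 -0.1 0 0 0 0.4; 0 0 -0.12 0 0 0 0.4; 0 0 -0.12 0 0 0 0.4; 0 0 -0.1 0 0 0 0.4; 0 0 -0.05 0 0 0 0.4; 0 0 0 0 0 0 0.4")

```text
time_s: 18.05
eef_pos: [0.6072, 0.1309, 0.1988]
eef_rot: [0.0, 0.765, 0.644, 0.001]
wrist_force: [0.7, 0.0, 0.2]
opening: 0.4
```

```bash
python3 js.py
```

```text
t 18.05 p [0.6072 0.1309 0.1988] yaw -0.1724 tilt [0.0011 0.0008 0.    ] F [0.7 0.  0.2] M [ 0.01 -0.09  0.06] op 0.4
jig x,y mm 60.7 1.0 under mm 139.0 Fj 0.7 0.1 0.2
turn [ 0.0009 -0.0009  0.001 ]
```

Back the arm off toward the robot for a clear view.

Request:
arm_command(motion="0 -0.06 -0.03 0 0 0 0.4; 0 -0.12 -0.03 0 0 0 0.4; 0 -0.16 0 0 0 0 0.4; 0 -0.16 0 0 0 0 0.4; 0 -0.16 0 0 0 0 0.4; 0 -0.12 0 0 0 0 0.4; 0 -0.06 0 0 0 0 0.4; 0 0 0 0 0 0 0.4; 0 0 0 0 0 0 0.4")

```text
time_s: 18.8
eef_pos: [0.4321, 0.1598, 0.2058]
eef_rot: [-0.001, 0.766, 0.643, -0.001]
wrist_force: [-0.7, 0.5, -0.3]
opening: 0.401
```

```bash
python3 js.py; python3 - <<'E'
from h import *
a=snap('scene','s7.png');b=snap('top','t7.png')
f=lambda i,x,y,w,h,k:cv2.resize(i[y:y+h,x:x+w,::-1],None,fx=k,fy=k,interpolation=cv2.INTER_CUBIC)
cv2.imwrite('pics/z7.png',f(a['img'],230,180,110,100,6))
cv2.imwrite('pics/z7t.png',f(b['img'],160,105,90,130,4.5))
E
```

```text
t 18.8 p [0.4321 0.1598 0.2058] yaw -0.1738 tilt [-0.0025  0.0003  0.    ] F [-0.7  0.5 -0.3] M [ 0.02 -0.04  0.03] op 0.401
jig x,y mm -116.8 -0.8 under mm 146.0 Fj -0.7 0.4 -0.3
turn [-0.0024  0.0001 -0.0003]
```

View pics/z7.png

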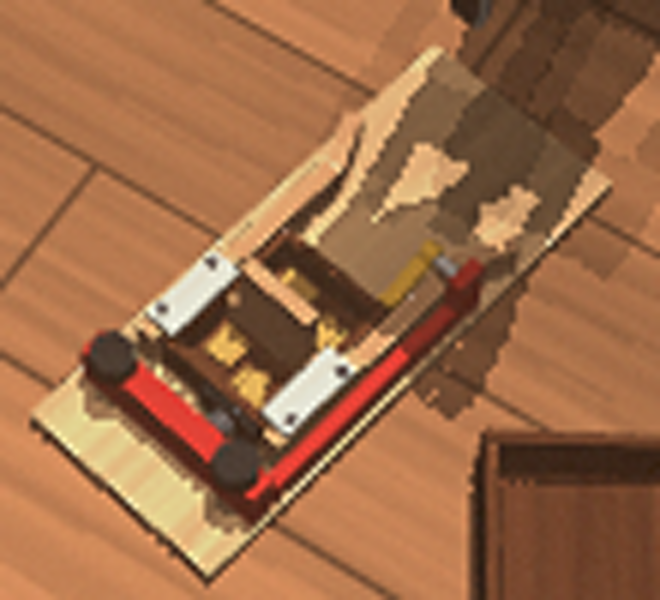

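View pics/z7t.png

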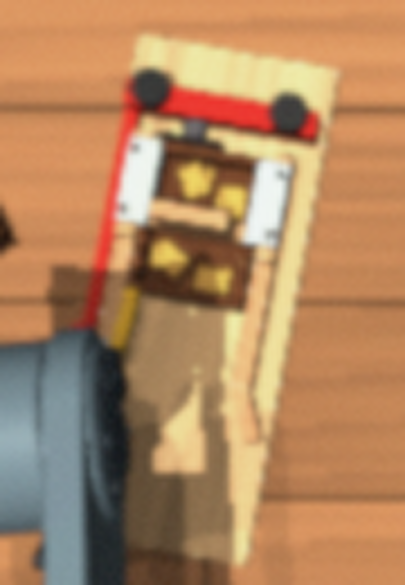

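View pics/t7.png

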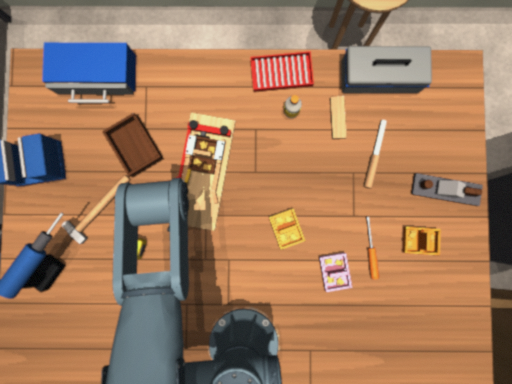

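The tote lies level under both lips. The catch is down directly behind its rear edge, with the toe at (385,303) in the scene crop as at the start. The bumper is lightly compressed and the bystanders have not moved. Handing in.

```bash
python3 -c "
from bench import *
print(get_obs()['dq'].round(3)); print(hand_in())"
```

```text
[-0.004  0.013 -0.021 -0.    -0.001  0.   ]
the job is handed in; nothing more can be done
None
```

The tote is docked: it rests back against the dropped yellow catch, the gripper has let go and the arm is clear. I handed the job in at about 19 s.

- **Handling:** I gripped the tote by its handle and brought it down to about 1–3 mm above the runway floor at the open end. I then slid it in, and its front edge lifted the catch. It met the bumper at about jig x = 56.5 mm, so s is about 5.5 mm. I pushed to about 66 mm, where the catch dropped, let the tote come back to about 60.2 mm, lowered it onto the floor and released it.
- **Last checks:** The pictures show the tote lying level under both lips, with the catch toe back where it was at the start and right behind the tote. The wrist force after release was about 0. The other things on the bench look unmoved.
- **Not ideal:**
  - While pushing the bumper the tote tipped about 0.6° nose-down and briefly touched the floor, with about 15 N along the runway and 10 N up. I levelled it and carried on.
  - When I released, the arm sprang forward about 7 mm and up about 5 mm inside the open jaws. The pictures show no effect on the tote.
  - My two camera views disagreed by 1–5 mm on the tote's starting position, and height estimates came out 3–7 mm low. I relied on the gripper's position and the forces for the fit.

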